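# Shut the canister left open on the kitchen carousel

### The job

The square canister on the kitchen carousel has been left open: the push button on its lid stands up. Turn the carousel by the pegs on its rim until the square canister is at the front, lined up with the wooden pointer of the base, and press its button right down so that it latches, checking that it stays down when let go. Leave the other two canisters shut and do not disturb the mug, bowl, jar and spoon around it.

Things in the scene. Friction and masses are not known exactly. Their poses are not given: they have to be found in the camera images.
- carousel: Fixed wooden base of the carousel: disc 200 mm across with a pointer tongue 30 mm wide, out to 168 mm from the centre, with a steel stud near its end. Origin on the turning axis at worktop height; its -x axis points along the tongue, which is the front and points to the robot, give or take 20 degrees.
- tray (a joint): Angle (rad) of the round wooden tray (264 mm across, top 26 mm above the worktop) about the vertical axis, anticlockwise from above, no end stops; stays where left (friction 0.06 N m). At 0 or any whole turn the square canister is exactly at the front. Three canisters are fixed on it, centres 72 mm from the axis, 120 degrees apart.
- front_place (a point): Point of the base at the front, above the pointer's line, 72 mm from the turning axis and 26 mm above the worktop: the square canister's centre belongs over it.
- square_button_top (a point): Centre of the top of the square canister's button. Canister: steel, white lid 80 x 80 mm, lid top 141 mm above the worktop. Button: white round cap 54 mm across at the canister's centre; up (open) it stands 35 mm above the lid, latched (shut) 15 mm, pressed to the bottom 4 mm.
- square_button (a joint): Its travel (m), down: 0 = up (open, as it starts), 0.020 = latched (shut), 0.031 = bottom. Push-push latch: a press to the bottom (catches past about 0.0285), then letting go, turns it from up to latched; the next such press, from latched to up; a shorter press springs back. Spring 2.2 N when up to 4.7 N at the bottom, damping 20 N per m/s.
- tall_button (a joint): Travel in m of the push button of the tall round canister: 0 = fully up (open), 0.020 = latched down (shut), 0.031 = pressed to the bottom. The canister is steel, 82 mm across, lid top 161 mm above the worktop, same button and latch as on the square one. It starts latched.
- short_button (a joint): Travel in m of the push button of the short round canister: 0 = fully up (open), 0.020 = latched down (shut), 0.031 = pressed to the bottom. The canister is steel, 82 mm across, lid top 111 mm above the worktop, same button and latch. It starts latched.
- peg0 (a point): Centre of the top of an upright wooden finger peg on the tray's rim, 18 mm thick, standing 40 mm out of the tray (top 66 mm above the worktop), 118 mm from the axis, across the tray from the square canister, between the two round ones; for turning the tray by.
- peg1 (a point): Centre of the top of an upright wooden finger peg on the tray's rim, 18 mm thick, standing 40 mm out of the tray (top 66 mm above the worktop), 118 mm from the axis, 120 degrees anticlockwise (seen from above) from peg0, between the tall and the square canister; for turning the tray by.
- peg2 (a point): Centre of the top of an upright wooden finger peg on the tray's rim, 18 mm thick, standing 40 mm out of the tray (top 66 mm above the worktop), 118 mm from the axis, 120 degrees clockwise from peg0, between the short and the square canister; for turning the tray by.
- mug: Bystander, not to be disturbed: white mug, 92 mm tall, 82 mm across, beside the carousel. Origin at the centre of its underside.
- spoon: Bystander, not to be disturbed: steel spoon 170 mm long lying in front of the carousel.
- bowl: Bystander, not to be disturbed: blue bowl, 130 mm across, 55 mm tall, beside the carousel. Origin at the centre of its underside.
- jam: Bystander, not to be disturbed: closed jar, 68 mm across, 90 mm tall, beside the carousel. Origin at the centre of its underside.

How it is judged:
By the outcome, as a careful person would: the job done as asked, in the order asked, and still so for the second after the job is handed in, with the robot touching nothing.
It also fails if it takes over 64 s, if anything falls off the work surface, if the arm or the gripper's body presses on something with over 40 N, if the wrist force passes 120 N, or if a joint passes its speed limit or range.

### The arm

A 6-joint arm with a two-finger parallel gripper is mounted at the origin on the work surface. World frame = base frame: x ahead of the robot, y to its left, z up, the work surface at z = 0. Lengths are in m, angles in degrees, forces in N, time in s.
With the tool pointing down it reaches from about 0.325 to 0.85 m from the base axis. Payload 15.5 kg.
Tool frame: the origin (TCP) lies at the very end of the fingers, on their centre line; the grasp point (between the pads) lies arm.grip_depth behind it (arm.grip_depth is the distance from the TCP to the grasp point, in m); z points along the fingers, y is the line along which they close (so a half turn about z gives the same grasp; the last joint's range is limited). The gripper opens to 91 mm and grips with 3 to 60 N. Pads are 32 mm wide; open, the fingers measure 118 mm over their backs; the gripper's body (76 mm by 178 mm) begins 60 mm behind the grasp point.
Start: joints at [70.101, 28.281, 77.091, -0, 74.628, -5.472], TCP at [0.156, 0.605, 0.214] pointing down, gripper open.
Joint ranges: [-166.48, 166.48], [-47.26, 123.95], [12.59, 153.08], [-70.14, 250.14], [6.76, 159.57], [-176.63, 176.63]. Speed limits (degrees/s): [108.29, 108.29, 147.25, 172.46, 172.46, 172.46].

### API

Orientations are given as a 3x3 rotation matrix whose columns are the frame's x, y, z axes.
In Python, from rig import arm gives the robot as it stands. Calls block until the motion is done:
- arm.move_to(position, orientation): joint-space move of the TCP to a pose.
- arm.move_l(position, orientation=None, feed=0.15): straight line of the TCP; orientation=None keeps the orientation; feed is the mean speed in m/s.
- arm.move_joints(angles): joint-space move.
- arm.grip(opening): finger opening in m; the grip force is fixed at half the most; returns when the fingers have stopped.
- arm.sleep(seconds).
- arm.solve_ik(position, orientation): joint angles nearest the present ones, or None.
- arm.snapshot(name): name is "scene" or "top"; returns the picture (400x640x3 uint8, red, green, blue); there is no depth.
- arm.get_calibration(name): a dict with "intrinsics" (3x3 intrinsics, pixels), "cam_to_world" (4x4, takes a point from camera to world coordinates). Camera axes: x right, y down, z forward; pixel columns grow to the right and rows downward; lengths in m; the calibration is good to about 2 mm. A picture is of the moment at which its call begins. get_calibration takes no time and is no camera call.
A pose or a line that the arm cannot do raises arm.Unreachable and nothing moves.
- arm.sign_off(): hands the job in; it is judged then, once.
Readings, each from a call of its own:
- arm.current_t(): time.
- arm.current_joint_positions(): joint angles.
- arm.current_dq(): joint speeds.
- arm.current_tau(): joint torques, N m.
- arm.current_ee_pos(): TCP position.
- arm.current_tool_rot(): TCP orientation.
- arm.current_force(): force on the tool from outside, world axes, zero at the start.
- arm.current_torque(): the same for the moment, N m.
- arm.current_width(): finger opening in m.
- arm.current_grasp_force(): force on a finger pad.
Only numpy, scipy, OpenCV 4.12 (cv2) and the standard library are available. Lean on these libraries where they do the work, as an engineer would, in place of code of your own. Each camera call takes 0.05 s, during which the arm holds its last target. There are 200 camera calls.

## Working session

There is one attempt and no reset: what is moved stays moved. The work goes in short steps, each a Python script; the robot and the scene stay as the last script left them, time stands still between calls to the robot, and variables do not carry over. Pictures are saved under pics/ and viewed, at most 10 in all, crops included, and the job is handed in when it is done.

```bash
mkdir -p pics; ls
python3 - <<'E'
from rig import arm
import cv2
for n in("scene","top"):
    cv2.imwrite(f"pics/{n}0.png",arm.snapshot(n)[:,:,::-1])
    c=arm.get_calibration(n);print(n,c["intrinsics"],c["cam_to_world"])
print(arm.current_t(),arm.grip_depth,arm.current_tool_rot())
E
```

```text
pics
scene [[470.11599869   0.         320.19290124]
 [  0.         470.11599869 193.71625282]
 [  0.           0.           1.        ]] [[-0.62600205  0.5040266  -0.59504505  1.2667023 ]
 [ 0.77981378  0.40122771 -0.48052763  0.58921759]
 [-0.00345014 -0.76483561 -0.64421625  0.87366029]
 [ 0.          0.          0.          1.        ]]
top [[376.71167269   0.         318.81930458]
 [  0.         376.71167269 197.1699411 ]
 [  0.           0.           1.        ]] [[ 0.00575569 -0.98636528  0.16447009  0.39137146]
 [-0.99953585 -0.0105952  -0.02856276  0.03337557]
 [ 0.0299159  -0.16422936 -0.98596844  1.10393426]
 [ 0.          0.          0.          1.        ]]
0.1 0.0188 [[-9.68455524e-01  2.49186203e-01 -3.66316909e-04]
 [ 2.49186447e-01  9.68455039e-01 -9.76205320e-04]
 [ 1.11504560e-04 -1.03669264e-03 -9.99999456e-01]]
```

View pics/scene0.png

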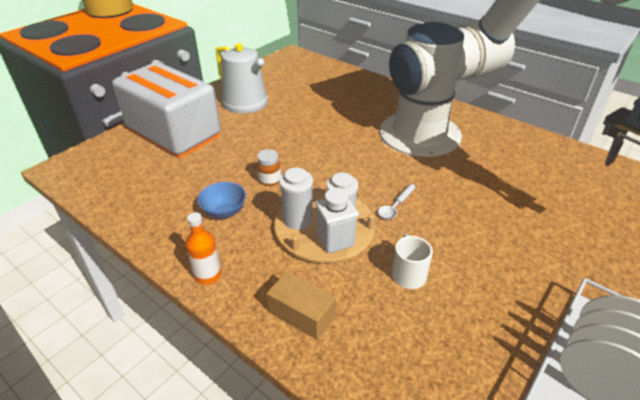

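View pics/top0.png

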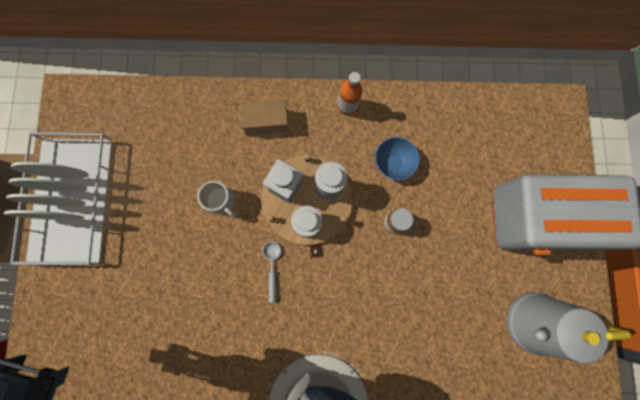

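The scene view shows the square canister near (337,220). The top view has the square lid at about (283,180), the tall one at (330,180), the short one at (306,222) and the stud at about (316,252). I'll zoom in.

Run:
```python
import cv2
a=cv2.imread("pics/top0.png")[140:280,190:420]; b=cv2.imread("pics/scene0.png")[150:290,230:450]
cv2.imwrite("pics/topc.png",cv2.resize(a,(800,487),interpolation=cv2.INTER_CUBIC))
cv2.imwrite("pics/scenec.png",cv2.resize(b,(800,509),interpolation=cv2.INTER_CUBIC))
```

```text
(no output)
```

View pics/topc.png

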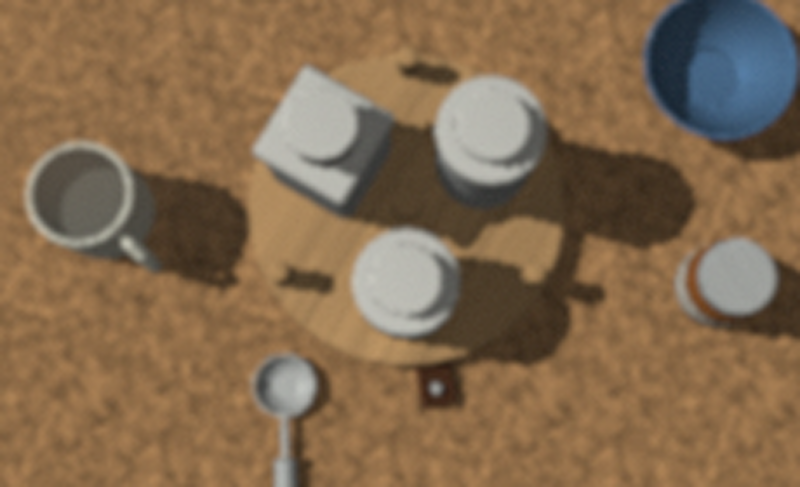

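View pics/scenec.png

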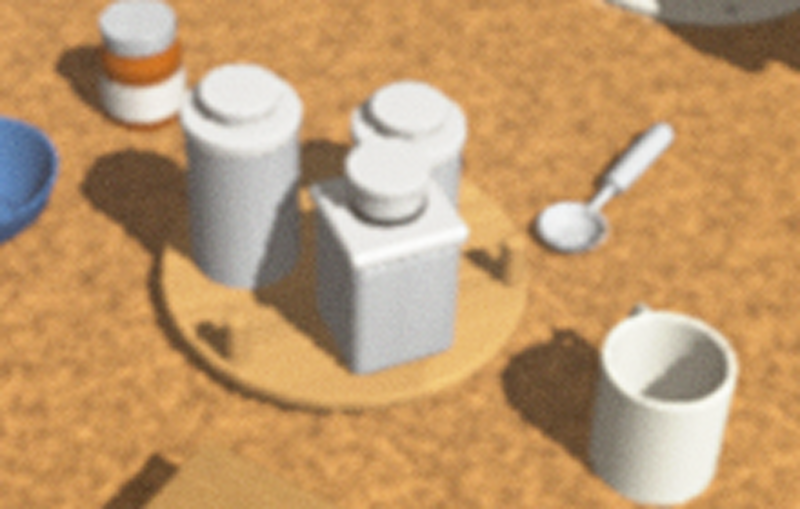

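The crops show the up square button at top crop (317,124) / scene crop (387,165). The tall button is at (492,120) / (239,94), the short at (405,278) / (410,109), and the stud at (436,388). Next I'll triangulate.

```bash
cat > h.py <<'E'
import numpy as np, cv2
from rig import arm
def ray(n,p):
    c=arm.get_calibration(n);T=c["cam_to_world"]
    d=T[:3,:3]@np.linalg.solve(c["intrinsics"],[p[0],p[1],1.]);return T[:3,3],d/np.linalg.norm(d)
def onz(n,p,z):
    o,d=ray(n,p);return o+d*(z-o[2])/d[2]
def tri(pt,ps):
    o,d=ray("top",pt);q,e=ray("scene",ps)
    s=np.linalg.lstsq(np.c_[d,-e],q-o,rcond=None)[0];a=o+d*s[0];b=q+e*s[1]
    return (a+b)/2,np.linalg.norm(a-b)
def T(x,y):return (190+(x+.5)/3.478-.5,140+(y+.5)/3.478-.5)
def S(x,y):return (230+(x+.5)/3.636-.5,150+(y+.5)/3.636-.5)
E
python3 - <<'E'
from h import *
np.set_printoptions(precision=4,suppress=True)
P=[]
for n,t,s,z in(("sq",(317,124),(387,165),.176),("tall",(492,120),(239,94),.176),("short",(405,278),(410,109),.126)):
    p,g=tri(T(*t),S(*s)); q=onz("top",T(*t),z); r=onz("scene",S(*s),z);print(n,p,g,q,r);P.append((q+r)[:2]/2)
c=np.mean(P,0);print("axis",c)
for p in P:print(np.hypot(*(p-c)),np.degrees(np.arctan2(*(p-c)[::-1])))
im=cv2.imread("pics/top0.png");
# stud: bright in dark patch
g=cv2.cvtColor(im,cv2.COLOR_BGR2GRAY).astype(float);sub=g[244:262,306:326];
dark=(sub<60);ys,xs=np.nonzero(dark);print("dark c",xs.mean()+306,ys.mean()+244,dark.sum())
print(g[246:258,308:324].astype(int))
# square lid corners and stud
L=np.mean([onz("top",T(*k),.141) for k in((308,66),(393,120),(345,212),(254,150))],0);print("lid",L)
C=[onz("top",T(*k),.141)[:2] for k in((308,66),(393,120),(345,212),(254,150))]
for i in range(4):
    d=C[(i+1)%4]-C[i];print("edge",np.hypot(*d),np.degrees(np.arctan2(d[1],d[0]))%90)
s=onz("top",T(436,388),.015);print("stud",s,np.hypot(*(s[:2]-c)),np.degrees(np.arctan2(*(s[:2]-c)[::-1])))
# tray outline by warm hue in top view (rim extremes from crop)
R=[onz("top",T(*k),.026)[:2] for k in((247,210),(563,215),(400,52),(405,364),(300,310),(275,290))]
A=np.array([[2*p[0],2*p[1],1] for p in R]);x=np.linalg.lstsq(A,np.sum(np.square(R),1),rcond=None)[0];print("tray",x[:2],np.sqrt(x[2]+x[0]**2+x[1]**2))
E
```

```text
sq [0.6019 0.1012 0.1754] 0.0031390679744025198 [0.6009 0.1025 0.176 ] [0.6032 0.1002 0.176 ]
tall [ 0.6052 -0.0234  0.1743] 0.0022202139673657504 [ 0.6055 -0.0242  0.176 ] [ 0.6063 -0.0209  0.176 ]
short [0.4949 0.0385 0.1235] 0.0014461132480243749 [0.495  0.0379 0.126 ] [0.497  0.0409 0.126 ]
axis [0.568  0.0394]
0.07070901590436016 61.20225381014048
0.07263422584384308 -58.532692727695725
0.07197782681495356 -179.990750344438
dark c 316.4144144144144 249.85585585585585 111
[[ 96  79  57  44  42  41  42  43  44  45  45  42  48  62  84 100]
 [118  98  67  48  42  46  47  47  46  48  48  44  47  62  81 101]
 [122 104  73  51  46  48  51  51  50  47  45  44  48  57  72  95]
 [120 103  78  50  45  59  78  82  66  51  48  46  45  52  67  93]
 [116 108  79  54  48  78 112 121  98  66  48  47  44  47  66  93]
 [118 110  83  57  53  88 133 147 117  76  44  47  42  47  65  96]
 [116 109  86  60  49  79 122 134 108  63  40  44  47  44  63  90]
 [119 109  88  59  44  57  85  95  77  49  41  46  45  48  57  81]
 [119 109  88  64  48  45  53  58  52  46  43  48  44  51  58  80]
 [118 109  90  66  51  41  44  46  45  45  46  51  51  54  62  85]
 [119 109  91  69  58  55  56  55  55  53  57  63  70  68  72  95]
 [119 110  94  80  79  81  84  86  83  81  84  89  93  91  93 106]]
lid [0.5992 0.0989 0.141 ]
edge 0.0766071925226387 57.654718686803946
edge 0.07849659000855923 63.75619881523977
edge 0.08276478448191599 56.108978958225514
edge 0.07585171876627678 59.32877827402916
stud [0.4161 0.0119 0.015 ] 0.1543640543294309 -169.7172029327575
tray [0.5684 0.0369] 0.13049329367932744
```

The heights triangulate to the stated values. The axis is at about (0.568, 0.039), the square at about 60.8° and the front at about 190.3°, so the turn is about +129.5°. I'll turn it by peg2 (at about 121°), which swings across the robot's side. First I'll check IK.

```bash
cat >> h.py <<'E'
AX=np.array([.568,.039])
def pose(phi,z=.040,tilt=15,r=.124,yaw=0,s=1):
    "tool at tray angle phi; y tangential (yaw offset deg), leaning outward"
    a=np.radians(phi);p=np.r_[AX+r*np.array([np.cos(a),np.sin(a)]),z]
    b=a+np.radians(yaw);e=np.array([np.cos(b),np.sin(b),0]);t=np.radians(tilt)
    Z=-np.sin(t)*e-np.cos(t)*np.array([0,0,1]);Y=s*np.array([-np.sin(b),np.cos(b),0])
    return p,np.c_[np.cross(Y,Z),Y,Z]
E
python3 - <<'E'
from h import *
np.set_printoptions(precision=1,suppress=True)
for s in(1,-1):
  for phi in range(120,256,15):
    q=arm.solve_ik(*pose(phi,s=s));print(s,phi,q if q is None else np.array(q))
  print(arm.solve_ik(*pose(120.7,s=s,z=.22)))
E
```

```text
1 120 [  19.4   34.9  103.4  -22.7   41.2 -173.4]
1 135 [ 17.2  32.5 111.1 -25.7  31.9 173.6]
1 150 [ 12.6  30.6 117.9 -27.1  22.6 157. ]
1 165 [  5.5  29.5 122.9 -21.3  14.4 130.6]
1 180 [ -3.4  29.1 125.3   4.7  10.7  82.1]
1 195 [-12.2  29.2 124.5  28.2  14.5  36.2]
1 210 [-19.   30.  120.8  31.1  22.2  12.8]
1 225 [-23.2  31.4 114.8  27.8  31.1  -1.8]
1 240 [-24.8  33.6 107.5  23.7  40.  -13.2]
1 255 [-24.6  36.2  99.6  19.9  48.6 -23.4]
[ 19.4  19.4  93.6 -16.3  64.9 175.3]
-1 120 [ 19.4  34.9 103.4 -22.7  41.2   6.6]
-1 135 [ 17.2  32.5 111.1 -25.7  31.9  -6.4]
-1 150 [ 12.6  30.6 117.9 -27.1  22.6 -23. ]
-1 165 [  5.5  29.5 122.9 -21.3  14.4 -49.4]
-1 180 [ -3.4  29.1 125.3   4.7  10.7 -97.9]
-1 195 [ -12.2   29.2  124.5   28.2   14.5 -143.8]
-1 210 [ -19.    30.   120.8   31.1   22.2 -167.2]
-1 225 None
-1 240 [-24.8  33.6 107.5  23.7  40.  166.8]
-1 255 [-24.6  36.2  99.6  19.9  48.6 156.6]
[ 19.4  19.4  93.6 -16.3  64.9  -4.7]
```

```bash
cat > turn.py <<'E'
from h import *
np.set_printoptions(precision=1,suppress=True)
P=lambda phi,z=.040:pose(phi,z=z,tilt=12,r=.125,yaw=max(0,16*(1-(phi-120)/60)))
a0,a1=120.8,250.3
arm.grip(.05)
arm.move_to(*P(a0,.22)); arm.move_l(*P(a0,.085)); arm.move_l(*P(a0),feed=.06)
print(arm.current_force(),arm.current_joint_positions())
arm.grip(.0);print("w",arm.current_width()*1e3,arm.current_force())
if .012<arm.current_width()<.024:
    for i,phi in enumerate(np.linspace(a0,a1,17)[1:]):
        arm.move_l(*P(phi),feed=.025 if 155<phi<215 else .05)
        f=arm.current_force()
        if i%4==3 or np.linalg.norm(f)>25:print(phi,f,arm.current_width()*1e3,np.array(arm.current_joint_positions()))
        if np.linalg.norm(f)>50:break
cv2.imwrite("pics/top1.png",arm.snapshot("top")[:,:,::-1]);cv2.imwrite("pics/scene1.png",arm.snapshot("scene")[:,:,::-1])
print(arm.current_t())
E
python3 turn.py
```

```text
[0.4 0.9 0.4] [ 16.6  33.5 106.2 -18.   35.6 164.3]
w 17.317651595408535 [-1.3 -0.5  2.3]
153.175 [-6.9  5.   9.6] 16.953036056021435 [  8.8  30.  118.1 -15.3  22.1 132.2]
185.55 [-6.   1.  10.3] 17.377631486608575 [ -6.2  28.8 122.9   8.4  16.8  70.5]
217.925 [-15.4 -11.   17.2] 17.29064331705974 [-19.6  30.5 116.2  21.4  28.6  14.1]
250.3 [ -4.1 -10.1   5.4] 17.508812553287175 [-23.   35.  101.7  16.9  45.2 -15.4]
16.5167
```

Gentle forces throughout. I'll release, retract and look.

Run:
```python
from h import *
arm.grip(.05)
p,R=pose(250.3,z=.24,tilt=12,r=.125)
arm.move_l(p,R,feed=.12)
p=arm.current_ee_pos();arm.move_to([.5,-.30,.30],pose(250.3,tilt=0)[1])
a=arm.snapshot("top")[:,:,::-1];b=arm.snapshot("scene")[:,:,::-1]
cv2.imwrite("pics/top2.png",a);cv2.imwrite("pics/scene2.png",b);print(arm.current_t(),arm.current_force())
cv2.imwrite("pics/topc2.png",cv2.resize(a[140:280,190:420],(800,487),interpolation=cv2.INTER_CUBIC))
cv2.imwrite("pics/scenec2.png",cv2.resize(b[150:290,230:450],(800,509),interpolation=cv2.INTER_CUBIC))
```

```text
20.0083 [ 0.29194899  0.92062851 -0.92837388]
```

View pics/topc2.png

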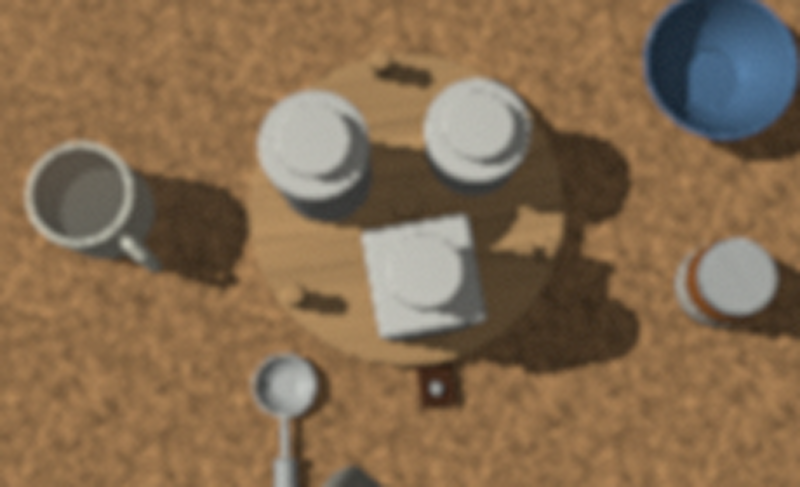

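View pics/scenec2.png

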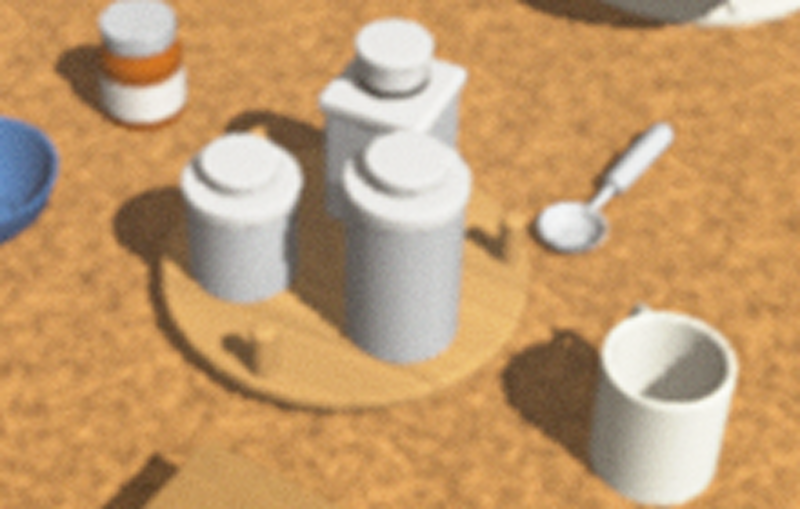

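The square is at the front, the bystanders are in place and both round buttons are low. Square button: top crop (426,270), scene (395,46). Now to measure the remaining angle error.

Run:
```python
from h import *
np.set_printoptions(precision=4,suppress=True)
P=[]
for n,t,s,z in(("sq",(426,270),(395,46),.176),("tall",(313,142),(406,162),.176),("short",(479,127),(241,164),.126)):
    p,g=tri(T(*t),S(*s)); q=onz("top",T(*t),z); r=onz("scene",S(*s),z);print(n,p,g,q,r);P.append((q+r)[:2]/2)
c=np.mean(P,0);print("axis",c); A=(c+AX)/2
for p,o in zip(P,(0,-120,120)):print(np.hypot(*(p-A)),np.degrees(np.arctan2(*(p-A)[::-1]))%360-190.3,"tall/short offset ±120")
K=[onz("top",T(*k),.141)[:2] for k in((362,235),(467,214),(484,320),(380,339))]
for i in range(4):
    d=K[(i+1)%4]-K[i];print("edge",np.hypot(*d),np.degrees(np.arctan2(d[1],d[0]))%90)
s=onz("top",(314.9,250.9),.015);print("stud dir",[np.degrees(np.arctan2(*(s[:2]-a)[::-1]))%360 for a in(c,AX,A)])
# min-area rect of the bright square lid, ray-cast to z=.141, full-res
im=cv2.imread("pics/top2.png");hsv=cv2.cvtColor(im,cv2.COLOR_BGR2HSV)
m=((hsv[...,1]<60)&(hsv[...,2]>115)).astype(np.uint8);m[:200]=0;m[242:]=0;m[:,:285]=0;m[:,335:]=0
cn=max(cv2.findContours(m,cv2.RETR_EXTERNAL,cv2.CHAIN_APPROX_NONE)[0],key=cv2.contourArea)[:,0]
W=np.float32([onz("top",k,.141)[:2] for k in cn]);print("lid rect",cv2.minAreaRect(W*1000))
```

```text
sq [0.4953 0.0237 0.1722] 0.002347398882258972 [0.4955 0.0228 0.176 ] [0.499  0.0278 0.176 ]
tall [0.5888 0.1051 0.1714] 0.0008302759976806652 [0.5876 0.1051 0.176 ] [0.5934 0.1079 0.176 ]
short [ 0.6122 -0.0173  0.121 ] 0.0009175866539000623 [ 0.6114 -0.0174  0.126 ] [ 0.6164 -0.0128  0.126 ]
axis [0.5672 0.0389]
0.07166964213373617 0.6833520090143281 tall/short offset ±120
0.0712971968885928 -119.01271687417746 tall/short offset ±120
0.07114894144029743 120.29151941875614 tall/short offset ±120
edge 0.07951475516388842 12.013416883944117
edge 0.07972349300058895 9.224725155930543
edge 0.07749526647709051 10.770605543188069
edge 0.07796999004161545 10.660414474053935
stud dir [np.float64(190.09139312970353), np.float64(190.07741422444641), np.float64(190.08438543783708)]
lid rect ((495.586181640625, 24.899688720703125), (80.86248779296875, 79.13568878173828), 10.312353134155273)
```

The tray is within about 0.5° of the pointer line (lid edges 10.3°, front 10.1°), so I'll press the button.

Run:
```python
from h import *
np.set_printoptions(precision=2,suppress=True)
R=pose(190.3,tilt=0)[1];x,y=.4966,.0255
arm.grip(0)
arm.move_to([x,y,.27],R);arm.move_l([x,y,.185],feed=.1)
arm.sleep(.2);f0=np.array(arm.current_force())
for z in[.176,.168,.160,.154,.150,.148,.147,.146,.145,.144,.143,.142]:
    arm.move_l([x,y,z],feed=.03);arm.sleep(.15);f=np.array(arm.current_force())-f0;print(z,arm.current_ee_pos()[2],f)
    if f[2]>12:break
arm.sleep(.3);arm.move_l([x,y,.185],feed=.04);arm.move_l([x,y,.25],feed=.12)
arm.move_to([.5,-.30,.30],pose(250.3,tilt=0)[1]);arm.sleep(.3)
a=arm.snapshot("top")[:,:,::-1];b=arm.snapshot("scene")[:,:,::-1];print(arm.current_t())
cv2.imwrite("pics/f.png",np.hstack([cv2.resize(k,(400,400),interpolation=cv2.INTER_CUBIC) for k in(a[140:280,230:370],b[150:290,250:390])]))
```

```text
0.176 0.176040286135716 [-1.16  0.01  2.2 ]
0.168 0.16806769916160164 [0.59 1.32 2.27]
0.16 0.16006706518243155 [1.04 0.89 3.38]
0.154 0.15405475358268778 [0.55 0.15 2.43]
0.15 0.1501027621158218 [1.46 1.56 4.35]
0.148 0.1480486122350663 [1.01 1.07 3.77]
0.147 0.1470278660747665 [0.77 0.61 5.12]
0.146 0.14598273190315492 [1.28 1.05 3.77]
0.145 0.14502568617292905 [0.9  0.52 5.06]
0.144 0.1445820502397741 [-3.62 -0.19 17.5 ]
32.2917
```

View pics/f.png

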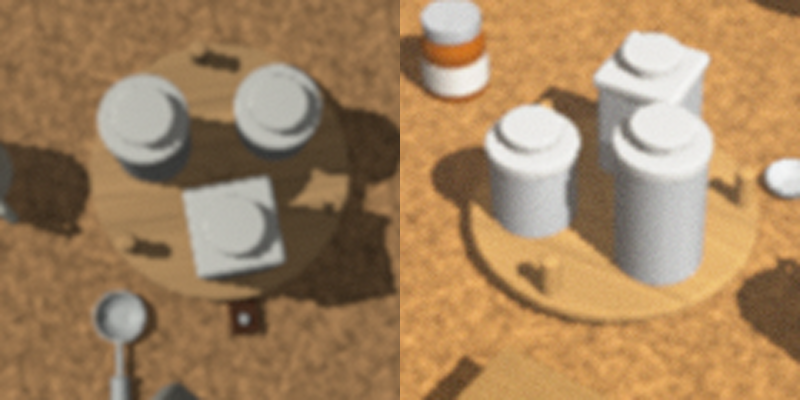

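The button now sits low like the other two: scene half (650,52), lid still square to the pointer. One last angle check, then I'll hand in.

Run:
```python
from h import *
im=arm.snapshot("top")[:,:,::-1];hsv=cv2.cvtColor(np.ascontiguousarray(im),cv2.COLOR_BGR2HSV)
m=((hsv[...,1]<60)&(hsv[...,2]>115)).astype(np.uint8);m[:200]=0;m[242:]=0;m[:,:285]=0;m[:,335:]=0
cn=max(cv2.findContours(m,cv2.RETR_EXTERNAL,cv2.CHAIN_APPROX_NONE)[0],key=cv2.contourArea)[:,0]
r=cv2.minAreaRect(np.float32([onz("top",k,.141)[:2]*1000 for k in cn]));print(r)
if 8.5<r[2]<12: print(arm.sign_off())
```

```text
((495.6267395019531, 24.612852096557617), (80.8830795288086, 79.38164520263672), 11.323795318603516)
the job is handed in; nothing more can be done
None
```

I turned the square canister to the front and pressed its button down; it stayed latched when let go. The last picture put it about 1° off the pointer, the other two canisters looked shut, and nothing around the carousel appeared to have moved. I handed the job in at about 32 s.

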